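Ram the jammed slug home in the slanted feed tube

ROBOT

A 7-joint arm with a two-finger parallel gripper is mounted at the origin on the work surface. World frame = base frame: x ahead of the robot, y to its left, z up, the work surface at z = 0. Lengths are in m, angles in rad, forces in N, time in s.
With the tool pointing down it reaches from about 0.4 to 0.875 m from the base axis. Payload 19.3 kg.
Tool frame: the origin (TCP) lies between the finger pads; the fingertips stand 19 mm ahead of it and the grasp point (between the pads) is the TCP; x points along the fingers, y is the direction in which the jaws open and shut, and the axes are right-handed (so a half turn about x gives the same grasp; the last joint's range is limited). The gripper opens to 85 mm and grips with 20 to 120 N. Pads are 22 mm wide; open, the fingers measure 114 mm over their backs; the gripper's body (76 mm by 85 mm) begins 54 mm behind the grasp point. The pads swing forward as they close: fully open they stand 13 mm farther back than shut.
Start: joints at [1.224, 0.521, -0.036, 1.599, 0.021, 1.021, -0.113], TCP at [0.171, -0.601, 0.217] pointing down, gripper open.
Joint ranges: [-2.91, 2.91], [-0.3, 2.13], [-1.5, 1.42], [0.17, 2.43], [-1.26, 4.41], [0.16, 1.93], [-2.52, 2.52]. Speed limits (rad/s): [1.89, 1.89, 2.39, 2.39, 3.01, 3.01, 3.01].

INTERFACE

Orientations are given as [roll, pitch, yaw] about the fixed x, y, z axes, in that order (R = Rz(yaw) Ry(pitch) Rx(roll)).
In Python, from workcell import observe, grab_frame, camera_info, job_done gives the robot as it stands.
- The arm moves only by the shell command python3 -m jog 'ROWS' [FORCE]. ROWS is JSON, a list of rows, each an object of numbers: "grip": the opening, from 0 (shut) to 1 (fully open); "dx", "dy", "dz": the shift along the tool's x, y, z in units of 40 mm (1.0 is 40 mm); "rx", "ry", "rz": the turn, a rotation vector about the tool's x, y, z in rad. A call has 1 to 5 rows; each row is the pose to reach, as a shift and turn from the pose commanded when the call began, along the tool's axes at that moment; what a row does not reach only later rows make up. A row lasts 1/10 s, in which the tool goes at most 50 mm and 8.59 degrees, less where a joint would pass 70% of its speed; a pose out of reach is approached as far as the arm can. A call with a gripper value outside its range is refused whole. The fingers move at their own pace and stop on an object; FORCE is the grip in N (left out, the last holds). Time passes only in rows, so rows that repeat a pose let the fingers close. It gives the time, the measured TCP pose, the force and the opening at its end, in the units of the state.
- observe(): the state, without advancing time (a new reading comes with each control period).
- grab_frame(name): name is "scene" or "side" or "wrist"; returns the picture (480x640x3 uint8, blue, green, red); there is no depth.
- camera_info(name): a dict with "intrinsics" (3x3 intrinsics, pixels), "extrinsics" (4x4, takes a point from camera to world coordinates). Camera axes: x right, y down, z forward; pixel columns grow to the right and rows downward; lengths in m; the calibration is good to about 2 mm. A picture is of the moment at which its call begins: read the wrist's pose just before it. camera_info takes no time and is no camera call; for the wrist camera it gives the pose at the moment of the call.
- job_done(): hands the job in, once; it reports no verdict.
The state is a dict: "clock": time; "qpos": joint angles; "qd": joint speeds; "joint_efforts": joint torques, N m; "position": TCP position; "tool_rot": TCP orientation; "force": force on the tool from outside, world axes, zero at the start; "moment": the same for the moment, N m; "grip_width": finger opening in m.
Only numpy, scipy, OpenCV 4.12 (cv2) and the standard library are available. Lean on these libraries where they do the work, as an engineer would, in place of code of your own. Each camera call takes 0.05 s, during which the arm holds its last target. There are 200 camera calls.

TASK

A black rubber slug has jammed partway down the narrow slanted clear tube. Take the slim push rod out of its stand, slide it down the narrow tube and press the slug down until it sits solidly on the pieces already packed below, holding a firm push of about 20 N there for a moment without straining the tube; how high they are packed cannot be seen, so go by feel. Then draw the rod out and put it back upright and fully down in the stand it came from, leaving the thick rod, the wide tube and the other things on the bench alone.

Things in the scene. Friction and masses are not known exactly. Their poses are not given: they have to be found in the camera images.
- slim_rod: slim push rod, loose: round steel shaft 12 mm in diameter and 125 mm long, then a round black handle 26 mm in diameter and 55 mm long; 180 mm overall, about 90 g. Origin: centre of the shaft's free tip (its lower end); z runs along the rod to the handle (handle from z = 125 to 180 mm). It starts upright in its stand
- slim_stand: fixed aluminium block 64 x 64 x 70 mm with one vertical round hole for the slim rod, 14 mm in diameter, 60 mm deep, its mouth slightly chamfered, in the middle of the top. Origin: centre of the underside; z up. The rod's tip rests 10 mm above the origin. It may stand left or right of the thick rod's stand
- narrow_tube: narrow clear tube, fixed, leaning 25 degrees from vertical; bore 15 mm in diameter, wall 4 mm, mouth flared to 19 mm over the top 8 mm. Origin: on the bore's axis at the tube's lower end; z runs up the bore's axis to the mouth at z = 130 mm. A grey block surrounds its lowest 34 mm, an opaque grey sleeve 27 mm in diameter the next 36 mm. Left or right of the wide tube
- slug (a joint): black rubber slug, 14 mm in diameter, 20 mm long, sliding with stiff drag (about 7 N) in the narrow tube; the value is how far (m) its top lies below z = 110 mm of the tube, growing as it is pressed down. It stays where left. The pieces packed below are a rigid stop of unknown height: seated, the value is 0.040 to 0.065 (top 60 to 85 mm below the mouth); it starts at 0.010 to 0.030
- narrow_holder: fixed base of the narrow tube, plate 120 x 80 x 18 mm. Origin: centre of its underside; its x points away from where the tube's mouth leans; the tube's lower end is at (35, 0, 45) mm
- wide_holder: fixed base of the wide tube (not part of the job), plate 120 x 80 x 18 mm, carrying a clear tube 37 mm in outer diameter and 105 mm long at the same lean. Origin: centre of its underside
- thick_rod: thick rod, loose, not part of the job: steel shaft 20 mm in diameter, black handle 42 mm in diameter, 160 mm long overall, upright in its own stand (block 64 x 64 x 70 mm). Origin: centre of the shaft's lower tip, 10 mm above the bench; z up along the rod
- tape_roll: roll of clear tape lying flat, 76 mm in diameter, 25 mm high. Origin: centre of the underside
- scissors: black-handled scissors lying flat, about 160 mm long and 80 mm wide, 10 mm high. Origin: at the pivot, on the bench; x to the blade tips
- jar: glass jar with a lid, 60 mm in diameter, 80 mm high. Origin: centre of the underside
- marker: white marker pen lying flat, 130 mm long, 18 mm thick. Origin: under its middle; x along the pen

How it is judged:
By the outcome, as a careful person would: the job done as asked, in the order asked, and still so for the second after the job is handed in, with the robot touching nothing.
It also fails if it takes over 70 s, if anything falls off the work surface, if the arm or the gripper's body presses on something with over 40 N, if the wrist force passes 120 N, or if a joint passes its speed limit or range.

## Working session

There is one attempt and no reset: what is moved stays moved. The work goes in short steps, Python scripts to look and compute and a shell command to move; the robot and the scene stay as the last step left them, time stands still between calls to the robot, and variables do not carry over. Pictures are saved under pics/ and viewed, on a budget of 10 in all, crops included, one or two more only if the job needs it, and the job is handed in when it is done.

```bash
mkdir -p pics; ls
python3 - <<'E'
from workcell import *
import cv2, numpy as np
s=observe();print(s)
for n in ("scene","side"):
    cv2.imwrite(f"pics/{n}0.png",grab_frame(n)); c=camera_info(n); print(n,np.round(c["intrinsics"],1).tolist(),np.round(c["extrinsics"],3).tolist())
E
```

```text
pics
{'clock': 0.0, 'qpos': array([ 1.22380656,  0.52204715, -0.03634157,  1.60000385,  0.02118693,
        1.0211043 , -0.11283095]), 'qd': array([-3.65126034e-05, -4.38093453e-04, -7.81628907e-04, -7.32683258e-05,
        2.81097579e-04, -7.26440159e-04, -5.62864088e-04]), 'joint_efforts': array([-7.10916847e-04, -9.27078724e+01,  1.97996624e+00, -3.69930840e+01,
        1.79626647e-02,  7.87854544e-03,  1.62579863e-05]), 'position': array([ 0.17066917, -0.60087181,  0.21660642]), 'tool_rot': array([-1.51447626,  1.56961809,  1.90387062]), 'force': array([ 0.14212225, -0.32305022, -0.7563838 ]), 'moment': array([-0.01154321, -0.00057477,  0.01733606]), 'grip_width': 0.08575294446219993}
scene [[446.0, 0.0, 322.0], [0.0, 446.0, 235.1], [0.0, 0.0, 1.0]] [[0.357, 0.679, -0.642, 1.08], [0.934, -0.272, 0.232, -0.179], [-0.017, -0.682, -0.731, 0.661], [0.0, 0.0, 0.0, 1.0]]
side [[534.9, 0.0, 318.1], [0.0, 534.9, 239.0], [0.0, 0.0, 1.0]] [[-0.968, -0.146, 0.203, 0.394], [-0.25, 0.57, -0.783, 0.815], [-0.002, -0.809, -0.588, 0.754], [0.0, 0.0, 0.0, 1.0]]
```

View pics/scene0.png

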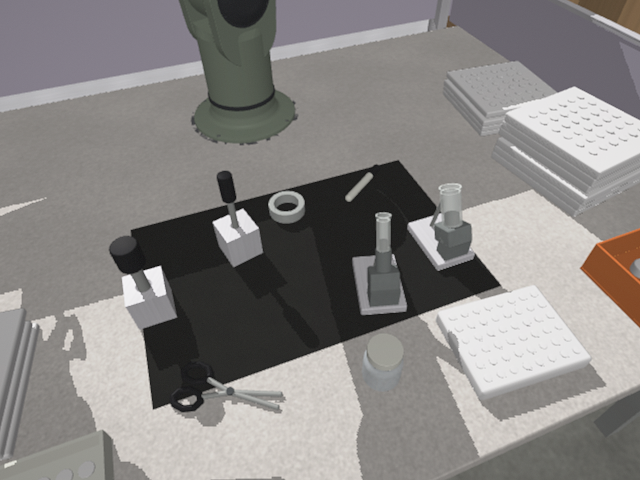

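View pics/side0.png

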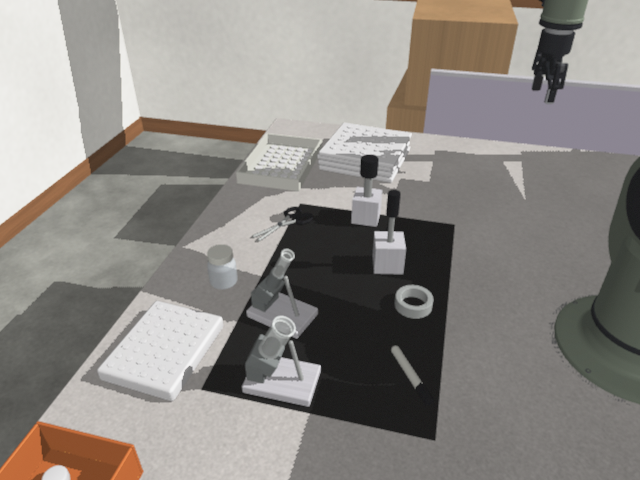

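The scene view shows the slim rod's handle top at (225,174) and its stand top at about (237,222). The narrow tube's mouth is at (383,217) and its plate corners are about (354,258), (362,313) and (406,308). In the side view the rod top is at (394,194), the tube mouth at (288,256) and the plate around (247–317, 290–335).

```bash
cat > h.py <<'E'
from workcell import *
import cv2, numpy as np
from scipy.spatial.transform import Rotation as R
def P(c): 
    return c["intrinsics"]@np.linalg.inv(c["extrinsics"])[:3]
def tri(*obs):  # (cam_info,(u,v))
    A=[]
    for c,(u,v) in obs:
        p=P(c); A+= [u*p[2]-p[0], v*p[2]-p[1]]
    X=np.linalg.svd(np.array(A))[2][-1]; X=X[:3]/X[3]
    err=[np.linalg.norm(proj(c,X)-uv) for c,uv in obs]
    return X,np.round(err,1)
def proj(c,X):
    q=P(c)@np.append(X,1); return q[:2]/q[2]
def onplane(c,uv,z):
    d=np.linalg.inv(c["intrinsics"])@[*uv,1]; E=c["extrinsics"]; d=E[:3,:3]@d; o=E[:3,3]
    return o+d*(z-o[2])/d[2]
def toolR(s): return R.from_euler("xyz",s["tool_rot"])
def go(p,Rt=None,s=None):
    "shift in tool axes (units 40mm) and rotvec from current pose"
    s=s or observe(); r=toolR(s); d=r.inv().apply(np.array(p)-s["position"])/.04
    w=(r.inv()*Rt).as_rotvec() if Rt is not None else np.zeros(3)
    return np.round(d,3),np.round(w,4)
E
python3 - <<'E'
from h import *
a,b=camera_info("scene"),camera_info("side")
for n,u,v in [("rodtop",(225,174),(394,194)),("handlebot",(230,202),(393,215)),("standtop",(237,222),(390,240)),("mouth",(383,217),(288,256)),("thicktop",(124,243),(369,160)),("widemouth",(451,188),(284,325)),("jarlid",(385,350),(220,254))]:
    print(n,*tri((a,u),(b,v)))
for n,uv in [("c1",(354,258)),("c2",(362,313)),("c3",(406,308)),("c4",(399,253))]: print(n,onplane(a,uv,.018))
for n,uv in [("s1",(247,313)),("s2",(300,335)),("s3",(318,315)),("s4",(269,292))]: print(n,onplane(b,uv,.018))
print(toolR(observe()).as_matrix().round(3))
c=camera_info("wrist");print(np.round(c["extrinsics"],3).tolist(),c["intrinsics"].tolist() if hasattr(c["intrinsics"],'tolist') else c["intrinsics"])
E
```

```text
rodtop [ 0.47738874 -0.12868992  0.18815149] [1.2 0.7]
handlebot [ 0.4777143  -0.13319569  0.13122188] [1.5 0.9]
standtop [ 0.47651986 -0.12667264  0.0734139 ] [0.8 0.5]
mouth [0.63872342 0.08568214 0.15779884] [0.4 0.2]
thicktop [ 0.55764515 -0.30208837  0.16823701] [2.6 1.2]
widemouth [0.60035823 0.23771645 0.13947098] [0.5 0.4]
jarlid [0.81221257 0.01144615 0.07380621] [0.7 0.3]
c1 [0.59333097 0.05999897 0.018     ]
c2 [0.70959563 0.02366941 0.018     ]
c3 [0.72797269 0.09741491 0.018     ]
c4 [0.61353893 0.14396094 0.018     ]
s1 [0.72096999 0.10972418 0.018     ]
s2 [0.60378731 0.14055688 0.018     ]
s3 [0.58439866 0.08053134 0.018     ]
s4 [0.69892031 0.04036085 0.018     ]
[[-0.     0.273 -0.962]
 [ 0.001 -0.962 -0.273]
 [-1.    -0.001  0.   ]]
[[0.273, -0.927, -0.258, 0.235], [-0.962, -0.263, -0.072, -0.583], [-0.001, 0.268, -0.963, 0.373], [0.0, 0.0, 0.0, 1.0]] [[347.0478120485444, 0.0, 318.5218319135835], [0.0, 347.0478120485444, 236.33286411808194], [0.0, 0.0, 1.0]]
```

```bash
T='{"grip":1,"dx":-1.5,"dy":-9.26,"dz":-10.58,"rx":-1.02}'; python3 -m jog '[{"grip":1,"dx":-1.5,"dy":-9.26,"dz":-10.58,"rx":-1.02},{"grip":1,"dx":-1.5,"dy":-9.26,"dz":-10.58,"rx":-1.02},{"grip":1,"dx":-1.5,"dy":-9.26,"dz":-10.58,"rx":-1.02},{"grip":1,"dx":-1.5,"dy":-9.26,"dz":-10.58,"rx":-1.02},{"grip":1,"dx":-1.5,"dy":-9.26,"dz":-10.58,"rx":-1.02}]' 60
python3 - <<'E'
from h import *
y=np.array([.963,-.271,0]);x=np.array([0,0,-1.]);Rt=R.from_matrix(np.c_[x,y,np.cross(x,y)])
print(go([.477,-.129,.275],Rt),observe()["qpos"].round(2))
E
```

```text
(array([ -1.449,  -9.258, -10.59 ]), array([-1.0197e+00, -4.0000e-04,  9.0000e-04])) [ 1.22  0.52 -0.04  1.6   0.02  1.02 -0.11]$[0]: bad value
```

```bash
python3 -m jog '[{"grip":1.0,"dx":-0.7,"dy":-0.8,"dz":-0.9,"rx":-0.12},{"grip":1.0,"dx":-1.0,"dy":-1.6,"dz":-1.8,"rx":-0.24},{"grip":1.0,"dx":-1.2,"dy":-2.4,"dz":-2.7,"rx":-0.36},{"grip":1.0,"dx":-1.4,"dy":-3.2,"dz":-3.6,"rx":-0.48},{"grip":1.0,"dx":-1.5,"dy":-4.0,"dz":-4.5,"rx":-0.60}]' 60
python3 - <<'E'
from h import *
y=np.array([.963,-.271,0]);x=np.array([0,0,-1.]);Rt=R.from_matrix(np.c_[x,y,np.cross(x,y)])
print(go([.477,-.129,.275],Rt),observe()["qpos"].round(2))
E
```

```text
(array([ -1.449,  -9.258, -10.59 ]), array([-1.0197e+00, -4.0000e-04,  9.0000e-04])) [ 1.22  0.52 -0.04  1.6   0.02  1.02 -0.11]$[0]: bad value
```

```bash
python3 -m jog '[{"grip":1.0,"dx":-0.7,"dy":-0.8,"dz":-0.9,"rx":-0.12,"ry":0,"rz":0},{"grip":1.0,"dx":-1.0,"dy":-1.6,"dz":-1.8,"rx":-0.24,"ry":0,"rz":0},{"grip":1.0,"dx":-1.2,"dy":-2.4,"dz":-2.7,"rx":-0.36,"ry":0,"rz":0},{"grip":1.0,"dx":-1.4,"dy":-3.2,"dz":-3.6,"rx":-0.48,"ry":0,"rz":0},{"grip":1.0,"dx":-1.5,"dy":-4.0,"dz":-4.5,"rx":-0.60,"ry":0,"rz":0}]' 60
python3 - <<'E'
from h import *
y=np.array([.963,-.271,0]);x=np.array([0,0,-1.]);Rt=R.from_matrix(np.c_[x,y,np.cross(x,y)])
print(go([.477,-.129,.275],Rt),observe()["qpos"].round(2))
E
```

```text
clock: 0.6
position: [0.3003, -0.3974, 0.2776]
tool_rot: [0.969, 1.57, -1.291]
force: [1.2, -0.8, 0.7]
grip_width: 0.0855
(array([ 0.062, -0.858, -7.987]), array([-4.15e-01,  5.00e-04, -4.00e-04])) [ 1.01  0.26 -0.25  1.84  0.07  1.05  0.04]
```

```bash
python3 -m jog '[{"grip":1.0,"dx":0,"dy":-0.1,"dz":-1.2,"rx":-0.07,"ry":0,"rz":0},{"grip":1.0,"dx":0,"dy":-0.2,"dz":-2.4,"rx":-0.14,"ry":0,"rz":0},{"grip":1.0,"dx":0,"dy":-0.4,"dz":-3.6,"rx":-0.23,"ry":0,"rz":0},{"grip":1.0,"dx":0,"dy":-0.5,"dz":-4.8,"rx":-0.32,"ry":0,"rz":0},{"grip":1.0,"dx":0,"dy":-0.7,"dz":-6.0,"rx":-0.415,"ry":0,"rz":0}]' 60
python3 - <<'E'
from h import *
y=np.array([.963,-.271,0]);x=np.array([0,0,-1.]);Rt=R.from_matrix(np.c_[x,y,np.cross(x,y)])
print(go([.477,-.129,.275],Rt),observe()["qpos"].round(2))
np.save("w1.npy",camera_info("wrist")["extrinsics"]); cv2.imwrite("pics/w1.png",grab_frame("wrist"))
E
```

```text
clock: 1.1
position: [0.4324, -0.195, 0.2771]
tool_rot: [1.006, 1.571, -0.84]
force: [1.0, -0.6, -0.2]
grip_width: 0.0858
(array([ 0.054,  0.625, -1.891]), array([-0.0013,  0.0001, -0.0002])) [ 0.69  0.24 -0.46  1.89  0.12  1.04 -0.1 ]
```

View pics/w1.png

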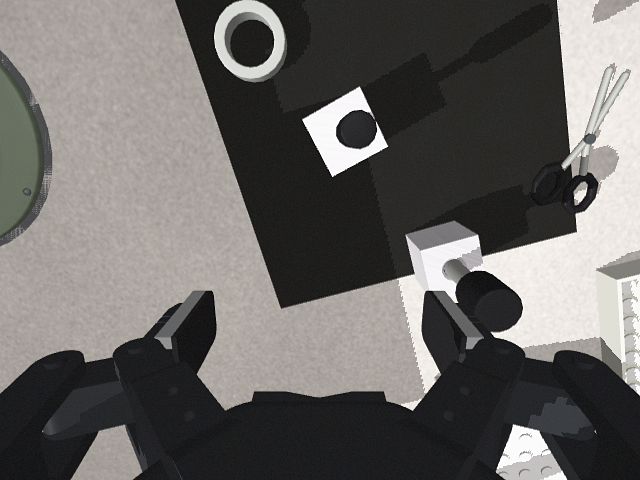

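The wrist view shows the slim rod's handle top centred at about (357,128). The stand-top corners are (303,120), (361,87), (388,146) and (333,177).

Run:
```python
from h import *
a,b,c=[camera_info(n) for n in("scene","side","wrist")]
print(np.abs(np.load("w1.npy")-c["extrinsics"]).max())
print("rodtop",*tri((a,(225,174)),(b,(394,194)),(c,(357.5,127))), onplane(c,(357.5,127),.19))
cs=[onplane(c,q,.07) for q in [(303,120),(361,87),(388,146),(333,177)]]
m=np.mean(cs,0);print("stand",m,[np.linalg.norm(cs[i]-cs[i-1]).round(4) for i in range(4)])
y=np.array([.963,-.271,0]);x=np.array([0,0,-1.]);Rt=R.from_matrix(np.c_[x,y,np.cross(x,y)])
print(go([.480,-.129,.275],Rt))
```

```text
0.01354093226148606
rodtop [ 0.47819202 -0.125949    0.18947339] [2.4 0.4 8.1] [ 0.48008377 -0.1211186   0.19      ]
stand [ 0.48148407 -0.12319339  0.07      ] [np.float64(0.064), np.float64(0.0645), np.float64(0.0628), np.float64(0.0637)]
(array([ 0.066,  0.684, -1.705]), array([ 0.0128, -0.0029, -0.0014]))
```

Run:
```python
from h import *
a,b,c=[camera_info(n) for n in("scene","side","wrist")]
c["extrinsics"]=np.load("w1.npy")
print("rodtop",*tri((a,(225,174)),(b,(394,194)),(c,(357.5,127))), onplane(c,(357.5,127),.19))
cs=[onplane(c,q,.07) for q in [(303,120),(361,87),(388,146),(333,177)]]
m=np.mean(cs,0);print("stand",m)
y=np.array([.963,-.271,0]);x=np.array([0,0,-1.]);Rt=R.from_matrix(np.c_[x,y,np.cross(x,y)])
print(go([m[0],m[1],.275],Rt), observe()["position"])
```

```text
rodtop [ 0.47739087 -0.12884552  0.18809513] [1.2 0.7 0.4] [ 0.47719418 -0.12913702  0.19      ]
stand [ 0.47833515 -0.13154087  0.07      ]
(array([ 0.065,  0.66 , -1.633]), array([ 0.0128, -0.0029, -0.0014])) [ 0.4359427  -0.18782349  0.2773871 ]
```

```bash
python3 -m jog '[{"grip":1.0,"dx":0.1,"dy":0.6,"dz":-1.0,"rx":0,"ry":0,"rz":0},{"grip":1.0,"dx":0.1,"dy":0.6,"dz":-1.7,"rx":0.0,"ry":0,"rz":0},{"grip":1.0,"dx":0.1,"dy":0.6,"dz":-1.7,"rx":0.0,"ry":0,"rz":0},{"grip":1.0,"dx":0.1,"dy":0.6,"dz":-1.7,"rx":0,"ry":0,"rz":0}]' 60
python3 - <<'E'
from h import *
y=np.array([.963,-.271,0]);x=np.array([0,0,-1.]);Rt=R.from_matrix(np.c_[x,y,np.cross(x,y)])
print(go([.4775,-.130,.168],Rt),observe()["position"])
E
```

```text
clock: 1.55
position: [0.4732, -0.1378, 0.2729]
tool_rot: [-1.319, 1.57, 3.115]
force: [-1.0, -1.0, 0.3]
grip_width: 0.0855
(array([ 2.621,  0.052, -0.218]), array([-0.0038,  0.0002,  0.0007])) [ 0.47318218 -0.13780131  0.27285405]
```

```bash
python3 -m jog '[{"grip":1.0,"dx":0,"dy":0.05,"dz":-0.22,"rx":0,"ry":0,"rz":0},{"grip":1.0,"dx":1.0,"dy":0.05,"dz":-0.22,"rx":0.0,"ry":0,"rz":0},{"grip":1.0,"dx":2.0,"dy":0.05,"dz":-0.22,"rx":0.0,"ry":0,"rz":0},{"grip":1.0,"dx":2.62,"dy":0.05,"dz":-0.22,"rx":0,"ry":0,"rz":0},{"grip":1.0,"dx":2.62,"dy":0.05,"dz":-0.22,"rx":0,"ry":0,"rz":0}]' 60
python3 -m jog '[{"grip":0.3,"dx":0,"dy":0,"dz":0,"rx":0,"ry":0,"rz":0},{"grip":0.1,"dx":0,"dy":0,"dz":0,"rx":0.0,"ry":0,"rz":0},{"grip":0.1,"dx":0,"dy":0,"dz":0,"rx":0.0,"ry":0,"rz":0},{"grip":0.1,"dx":0,"dy":0,"dz":0,"rx":0.0,"ry":0,"rz":0},{"grip":0.1,"dx":0,"dy":0,"dz":0,"rx":0.0,"ry":0,"rz":0}]' 60
python3 - <<'E'
from h import *
print(observe()["position"],observe()["moment"])
np.save("w2.npy",camera_info("wrist")["extrinsics"]); cv2.imwrite("pics/w2.png",grab_frame("wrist"))
E
```

```text
clock: 2.05
position: [0.4761, -0.1301, 0.1658]
tool_rot: [-1.559, 1.566, 2.874]
force: [-0.3, -0.2, 1.4]
grip_width: 0.0855
clock: 2.55
position: [0.4785, -0.1302, 0.1694]
tool_rot: [1.553, 1.569, -0.297]
force: [-0.3, 0.5, 10.0]
grip_width: 0.0225
[ 0.47852755 -0.1301561   0.16936655] [ 0.10767867  0.19658354 -0.0217537 ]
```

View pics/w2.png

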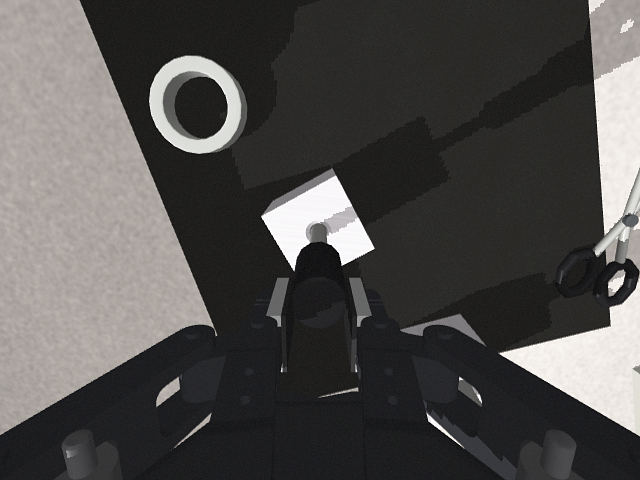

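The rod is gripped on its handle, centred at column 320. The hole mouth shows at (318,230) on the stand top.

```bash
python3 -m jog '[{"grip":0.1,"dx":-0.1,"dy":0,"dz":0,"rx":0,"ry":0,"rz":0},{"grip":0.1,"dx":-0.5,"dy":0,"dz":0,"rx":0.0,"ry":0,"rz":0},{"grip":0.1,"dx":-1.0,"dy":0,"dz":0,"rx":0.0,"ry":0,"rz":0},{"grip":0.1,"dx":-1.5,"dy":0,"dz":0,"rx":0.0,"ry":0,"rz":0},{"grip":0.1,"dx":-2.0,"dy":0,"dz":0,"rx":0.0,"ry":0,"rz":0}]' 100
python3 -m jog '[{"grip":0.1,"dx":-1,"dy":0,"dz":0,"rx":0,"ry":0,"rz":0},{"grip":0.1,"dx":-2,"dy":0,"dz":0,"rx":0.0,"ry":0,"rz":0},{"grip":0.1,"dx":-3,"dy":0,"dz":0,"rx":0.0,"ry":0,"rz":0},{"grip":0.1,"dx":-3.0,"dy":0,"dz":0,"rx":0.0,"ry":0,"rz":0},{"grip":0.1,"dx":-3.0,"dy":0,"dz":0,"rx":0.0,"ry":0,"rz":0}]' 100
python3 - <<'E'
from h import *
s=observe();print(s["position"],s["force"],s["grip_width"],s["qpos"].round(2))
print(toolR(s).as_matrix().round(4))
np.save("w3.npy",camera_info("wrist")["extrinsics"])
im=np.zeros((600,800,3),np.uint8)
w=grab_frame("wrist");a=grab_frame("scene");b=grab_frame("side")
im[:300,:400]=cv2.resize(w,(400,300))
im[300:600,:400]=cv2.resize(a[190:325,330:510],(400,300),interpolation=cv2.INTER_CUBIC)
im[300:600,400:]=cv2.resize(b[235:385,220:420],(400,300),interpolation=cv2.INTER_CUBIC)
im[:300,400:]=cv2.resize(a[90:300,150:430],(400,300))
cv2.imwrite("pics/m3.png",im)
for n,i in(("w",w),("a",a),("b",b)):cv2.imwrite(f"pics/3{n}.png",i)
E
```

```text
clock: 3.1
position: [0.4776, -0.1299, 0.2494]
tool_rot: [2.506, 1.571, 0.657]
force: [0.7, -0.5, -1.6]
grip_width: 0.0207
clock: 3.6
position: [0.4778, -0.13, 0.3689]
tool_rot: [1.415, 1.569, -0.435]
force: [-0.2, -0.2, -2.2]
grip_width: 0.0202
[ 0.47775507 -0.12998699  0.36890303] [-0.17595195 -0.19825935 -2.20050393] 0.020192554096218097 [ 0.57  0.2  -0.51  1.69  0.1   1.27 -0.24]
[[ 1.200e-03  9.613e-01 -2.756e-01]
 [-6.000e-04 -2.756e-01 -9.613e-01]
 [-1.000e+00  1.300e-03  2.000e-04]]
```

View pics/m3.png

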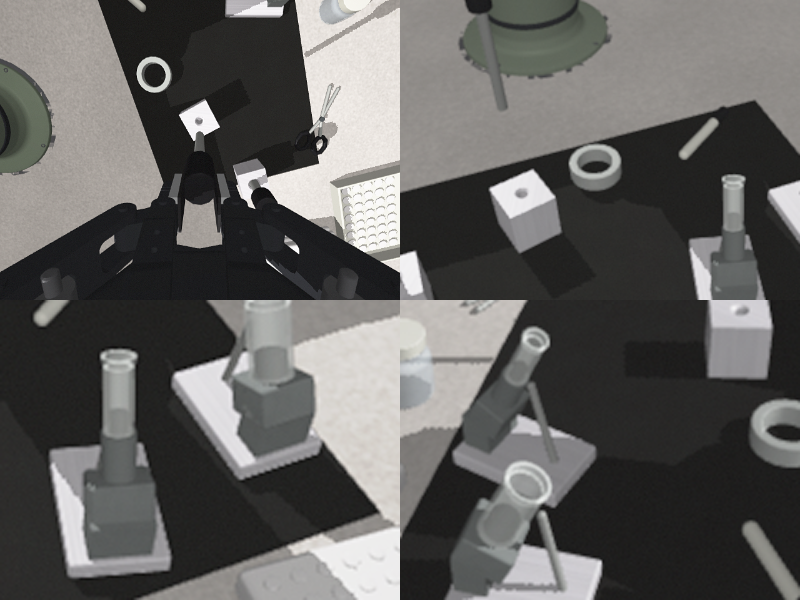

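The mosaic shows the rod hanging straight, the stand hole at scene (235,225), and the tube mouth at scene (383.5,215) and side (288,255.5). The plate corners are sharp in both views.

Run:
```python
from h import *
a,b=[camera_info(n) for n in("scene","side")]
A=lambda x,y:(330+x/2.222,190+y/2.222); B=lambda x,y:(220+x/2,235+y/2)
print("hole scene",onplane(a,(235.4,225.1),.07))
m,e=tri((a,A(119,55)),(b,B(136,41)));print("mouth",m,e)
ca=[onplane(a,A(*q),.018) for q in[(50,152),(71,276),(170,263)]]
cb=[onplane(b,B(*q),.018) for q in[(196,152),(155,205),(55,158)]]
print(np.round(ca,4),np.round(cb,4))
ang=lambda v:np.degrees(np.arctan2(v[1],v[0]))
print("long",ang(ca[1]-ca[0]),ang(cb[2]-cb[1]),"short",ang(ca[2]-ca[1])-90,ang(cb[1]-cb[0])-90)
ctr=[(ca[0]+ca[2])/2,(cb[0]+cb[2])/2];print("centres",ctr)
for yaw in (-15,-17,-19):
    hx=np.array([np.cos(np.radians(yaw)),np.sin(np.radians(yaw)),0]);c=np.mean(ctr,0);c[2]=0
    print(yaw,"mouth from holder",c+hx*(.035-.13*np.sin(np.radians(25)))+[0,0,.045+.13*np.cos(np.radians(25))])
```

```text
hole scene [ 0.47799459 -0.1316826   0.07      ]
mouth [0.63770121 0.08743136 0.16073022] [0.7 0.5]
[[0.5932 0.057  0.018 ]
 [0.7118 0.0226 0.018 ]
 [0.7289 0.0979 0.018 ]] [[0.5872 0.0697 0.018 ]
 [0.6066 0.1478 0.018 ]
 [0.719  0.1121 0.018 ]]
long -16.176373226405637 -17.614862201501904 short -12.855287680394511 -13.90414358734759
centres [array([0.66107074, 0.07742924, 0.018     ]), array([0.6531152 , 0.09089115, 0.018     ])]
-15 mouth from holder [0.63783205 0.08932115 0.16282001]
-17 mouth from holder [0.63802389 0.0899902  0.16282001]
-19 mouth from holder [0.63823897 0.09065215 0.16282001]
```

```bash
cat >> h.py <<'E'
YAW=np.radians(-16); L=.159
def axis(yaw=YAW,lean=np.radians(25)):
    return np.array([-np.sin(lean)*np.cos(yaw),-np.sin(lean)*np.sin(yaw),np.cos(lean)])
def tubeR(yaw=YAW):
    x=-axis(yaw); z=np.array([np.sin(yaw),-np.cos(yaw),0]); return R.from_matrix(np.c_[x,np.cross(z,x),z])
M=np.array([.638,.088,.163])
E
python3 - <<'E'
from h import *
print(go(M+axis()*(L+.03),tubeR()))
E
```

```text
(array([ 0.826,  0.367, -6.345]), array([ 2.000e-04, -0.000e+00,  4.381e-01]))
```

```bash
python3 -m jog '[{"grip":0.1,"dx":0,"dy":0.1,"dz":-1,"rx":0,"ry":0,"rz":0.08},{"grip":0.1,"dx":0,"dy":0.1,"dz":-2,"rx":0.0,"ry":0,"rz":0.17},{"grip":0.1,"dx":0,"dy":0.2,"dz":-3,"rx":0.0,"ry":0,"rz":0.26},{"grip":0.1,"dx":0.2,"dy":0.3,"dz":-4.0,"rx":0.0,"ry":0,"rz":0.35},{"grip":0.1,"dx":0.4,"dy":0.37,"dz":-5.0,"rx":0.0,"ry":0,"rz":0.438}]' 100
python3 - <<'E'
from h import *
print(go(M+axis()*(L+.03),tubeR()),observe()["qpos"].round(2))
E
```

```text
clock: 4.25
position: [0.5465, 0.0583, 0.3521]
tool_rot: [1.573, 1.133, -0.277]
force: [1.7, -1.8, -0.2]
grip_width: 0.0205
(array([ 0.404, -0.192, -1.344]), array([ 0.0003, -0.0011, -0.0012])) [ 0.23  0.11 -0.66  1.93  0.47  0.83 -0.96]
```

```bash
python3 -m jog '[{"grip":0.1,"dx":0,"dy":-0.1,"dz":-0.7,"rx":0,"ry":0,"rz":0},{"grip":0.1,"dx":0.2,"dy":-0.2,"dz":-1.34,"rx":0.0,"ry":0,"rz":0},{"grip":0.1,"dx":0.4,"dy":-0.2,"dz":-1.34,"rx":0.0,"ry":0,"rz":0},{"grip":0.1,"dx":0.4,"dy":-0.2,"dz":-1.34,"rx":0.0,"ry":0,"rz":0},{"grip":0.1,"dx":0.4,"dy":-0.2,"dz":-1.34,"rx":0.0,"ry":0,"rz":0}]' 100
python3 - <<'E'
from h import *
s=observe();print(go(M+axis()*(L+.03),tubeR(),s),s["qpos"].round(2),s["force"])
cw=camera_info("wrist");ca=camera_info("scene");cb=camera_info("side")
w=grab_frame("wrist");a=grab_frame("scene");b=grab_frame("side")
tip=s["position"]+toolR(s).apply([L,0,0])
im=np.zeros((600,800,3),np.uint8)
for k,(c,f) in enumerate(((cw,w),(ca,a),(cb,b))):
    p=proj(c,tip);q=proj(c,M);print(p.round(1),q.round(1))
    x0,y0=[int(v) for v in (p+q)/2-[50,40]]; x0=min(max(x0,0),540);y0=min(max(y0,0),405);print("origin",x0,y0)
    im[(k//2)*300:][:300,(k%2)*400:][:,:400]=cv2.resize(f[y0:y0+75,x0:x0+100],(400,300),interpolation=cv2.INTER_CUBIC)
im[300:,400:]=cv2.resize(w,(400,300))
cv2.imwrite("pics/m4.png",im)
E
```

```text
clock: 4.75
position: [0.5606, 0.1072, 0.3341]
tool_rot: [1.568, 1.138, -0.283]
force: [0.1, -0.4, -1.2]
grip_width: 0.02
(array([-0.006, -0.002, -0.073]), array([-0.0004,  0.0017,  0.0032])) [ 0.13  0.19 -0.68  1.9   0.58  0.86 -1.14] [ 0.11685091 -0.36141378 -1.22151346]
[319.5 214.9] [319.9 205.6]
origin 269 170
[382.6 196.3] [384.7 214.2]
origin 333 165
[294.7 243.8] [288.1 254.4]
origin 241 209
```

View pics/m4.png

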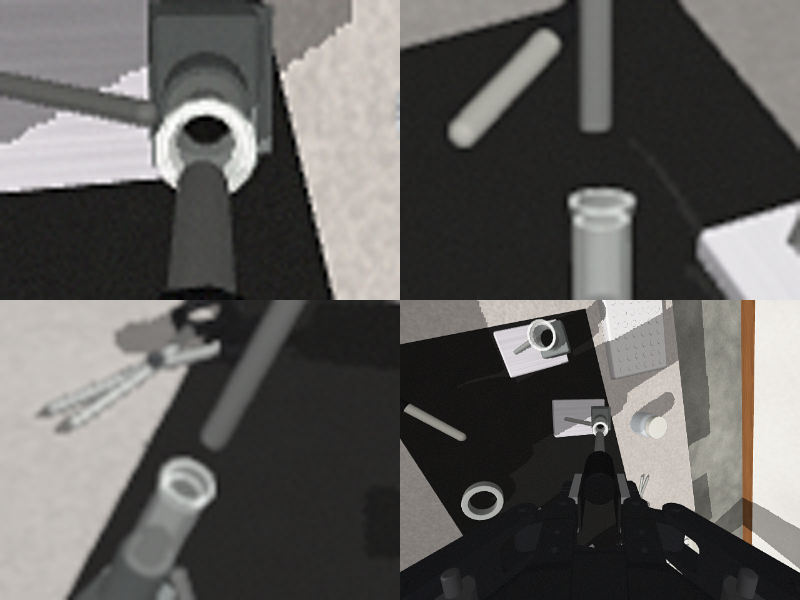

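The crops show the rod tip at scene (381.8,196.5) and side (295,243). The mouth is at scene (383.5,215), side (288,254.5) and wrist (320.5,207). All are within 1 px or so of prediction, so I'm inserting.

```bash
python3 -m jog '[{"grip":0.1,"dx":0.2,"dy":0,"dz":-0.07,"rx":0,"ry":0,"rz":0},{"grip":0.1,"dx":0.5,"dy":0,"dz":-0.07,"rx":0.0,"ry":0,"rz":0},{"grip":0.1,"dx":0.75,"dy":0,"dz":-0.07,"rx":0.0,"ry":0,"rz":0},{"grip":0.1,"dx":0.95,"dy":0,"dz":-0.07,"rx":0.0,"ry":0,"rz":0},{"grip":0.1,"dx":0.95,"dy":0,"dz":-0.07,"rx":0.0,"ry":0,"rz":0}]' 100
cat >> h.py <<'E'
def report():
    s=observe(); r=toolR(s); f=r.inv().apply(s["force"]); mo=r.inv().apply(s["moment"])
    tip=s["position"]+r.apply([L,0,0])-M; a=axis(); z=tubeR().as_matrix()[:,2]; y=tubeR().as_matrix()[:,1]
    print("t",round(s["clock"],2),"depth mm",round(-1000*tip@a,1),"tip off y,z mm",round(1000*tip@y,1),round(1000*tip@z,1),"F tool",f.round(1),"M",mo.round(2),"ang",go(s["position"],tubeR(),s)[1],"w",round(s["grip_width"],4))
E
python3 -c "from h import *;report()"
```

```text
clock: 5.4
position: [0.577, 0.1059, 0.2987]
tool_rot: [1.567, 1.138, -0.283]
force: [0.1, -0.3, -0.8]
grip_width: 0.0205
t 5.4 depth mm 9.2 tip off y,z mm -0.9 -0.2 F tool [ 0.8 -0.2  0.2] M [-0.02 -0.01 -0.48] ang [0.0002 0.0015 0.0038] w 0.0205
```

```bash
python3 -m jog '[{"grip":0.1,"dx":0.1,"dy":0.02,"dz":0,"rx":0,"ry":0,"rz":0.003},{"grip":0.1,"dx":0.2,"dy":0.02,"dz":0,"rx":0.0,"ry":0,"rz":0.003},{"grip":0.1,"dx":0.3,"dy":0.02,"dz":0,"rx":0.0,"ry":0,"rz":0.003},{"grip":0.1,"dx":0.4,"dy":0.02,"dz":0,"rx":0.0,"ry":0,"rz":0.003},{"grip":0.1,"dx":0.4,"dy":0.02,"dz":0,"rx":0.0,"ry":0,"rz":0.003}]' 100
python3 -c "from h import *;report()"
```

```text
clock: 5.9
position: [0.5841, 0.1041, 0.2855]
tool_rot: [1.569, 1.134, -0.282]
force: [1.2, 0.4, -1.1]
grip_width: 0.0204
t 5.9 depth mm 24.2 tip off y,z mm 0.9 -0.4 F tool [ 1.4  0.5 -0.7] M [ 0.02  0.02 -0.57] ang [ 0.      0.001  -0.0004] w 0.0204
```

```bash
for i in 1; do python3 -m jog '[{"grip":0.1,"dx":0.1,"dy":-0.015,"dz":0.01,"rx":0,"ry":0,"rz":0},{"grip":0.1,"dx":0.2,"dy":-0.015,"dz":0.01,"rx":0.0,"ry":0,"rz":0},{"grip":0.1,"dx":0.3,"dy":-0.015,"dz":0.01,"rx":0.0,"ry":0,"rz":0},{"grip":0.1,"dx":0.3,"dy":-0.015,"dz":0.01,"rx":0.0,"ry":0,"rz":0}]' 100 >/dev/null
python3 -c "from h import *;report()"; done
python3 -m jog '[{"grip":0.1,"dx":0.08,"dy":0,"dz":0,"rx":0,"ry":0,"rz":0},{"grip":0.1,"dx":0.15,"dy":0,"dz":0,"rx":0.0,"ry":0,"rz":0},{"grip":0.1,"dx":0.15,"dy":0,"dz":0,"rx":0.0,"ry":0,"rz":0}]' >/dev/null;python3 -c "from h import *;report()"
```

```text
t 6.3 depth mm 36.3 tip off y,z mm 0.2 -0.0 F tool [ 0.2  0.2 -0.3] M [-0.    0.05 -0.55] ang [ 0.0001  0.001  -0.0003] w 0.0202
t 6.6 depth mm 42.1 tip off y,z mm 0.4 -0.1 F tool [ 0.6 -1.  -0.8] M [-0.01 -0.06 -0.54] ang [ 0.      0.0009 -0.0005] w 0.0207
```

```bash
python3 -m jog '[{"grip":0.1,"dx":0.06,"dy":-0.01,"dz":0,"rx":0,"ry":0,"rz":0},{"grip":0.1,"dx":0.12,"dy":-0.01,"dz":0,"rx":0.0,"ry":0,"rz":0},{"grip":0.1,"dx":0.18,"dy":-0.01,"dz":0,"rx":0.0,"ry":0,"rz":0}]' >/dev/null;python3 -c "from h import *;report()"
python3 -m jog '[{"grip":0.1,"dx":0.06,"dy":0,"dz":0,"rx":0,"ry":0,"rz":0},{"grip":0.1,"dx":0.12,"dy":0,"dz":0,"rx":0.0,"ry":0,"rz":0},{"grip":0.1,"dx":0.15,"dy":0,"dz":0,"rx":0.0,"ry":0,"rz":0}]' >/dev/null;python3 -c "from h import *;report()"
```

```text
t 6.9 depth mm 48.7 tip off y,z mm 0.6 -0.8 F tool [-7.1 -0.5  0.2] M [-0.05 -0.   -0.63] ang [ 0.0001  0.0001 -0.0017] w 0.0202
t 7.2 depth mm 54.8 tip off y,z mm 0.5 -0.6 F tool [-6.9  0.1  0.4] M [ 0.03 -0.08 -0.54] ang [ 0.0002  0.0002 -0.0016] w 0.0201
```

```bash
python3 -m jog '[{"grip":0.1,"dx":0.04,"dy":-0.01,"dz":0.01,"rx":0,"ry":0,"rz":0},{"grip":0.1,"dx":0.08,"dy":-0.01,"dz":0.01,"rx":0.0,"ry":0,"rz":0},{"grip":0.1,"dx":0.11,"dy":-0.01,"dz":0.01,"rx":0.0,"ry":0,"rz":0}]' >/dev/null;python3 -c "from h import *;report()"
python3 -m jog '[{"grip":0.1,"dx":0.04,"dy":0,"dz":0,"rx":0,"ry":0,"rz":0},{"grip":0.1,"dx":0.06,"dy":0,"dz":0,"rx":0.0,"ry":0,"rz":0}]' >/dev/null;python3 -c "from h import *;report()"
```

```text
t 7.5 depth mm 59.1 tip off y,z mm 0.3 -0.4 F tool [-6.6 -0.1 -0.2] M [-0.03  0.03 -0.34] ang [ 0.0002  0.     -0.0019] w 0.0202
t 7.7 depth mm 61.5 tip off y,z mm 0.3 -0.3 F tool [-5.8  0.7 -0.4] M [ 0.01  0.06 -0.27] ang [ 0.0002  0.0001 -0.0019] w 0.0202
```

```bash
python3 -m jog '[{"grip":0.1,"dx":0.04,"dy":0,"dz":0,"rx":0,"ry":0,"rz":0},{"grip":0.1,"dx":0.06,"dy":0,"dz":0,"rx":0.0,"ry":0,"rz":0}]' >/dev/null;python3 -c "from h import *;report()"
```

```text
t 7.9 depth mm 63.9 tip off y,z mm 0.3 -0.3 F tool [-5.3  0.7  0.8] M [-0.03  0.03 -0.28] ang [ 0.0001  0.0001 -0.0019] w 0.0204
```

```bash
cat >> h.py <<'E'
def guard(lim=11):
    import sys
    report(); s=observe(); sys.exit(bool(abs(toolR(s).inv().apply(s["force"])[0])>lim))
E
G='from h import *;guard()'
python3 -m jog '[{"grip":0.1,"dx":0.03,"dy":0,"dz":0,"rx":0,"ry":0,"rz":0},{"grip":0.1,"dx":0.05,"dy":0,"dz":0,"rx":0.0,"ry":0,"rz":0}]' >/dev/null;python3 -c "$G" &&
python3 -m jog '[{"grip":0.1,"dx":0.03,"dy":0,"dz":0,"rx":0,"ry":0,"rz":0},{"grip":0.1,"dx":0.05,"dy":0,"dz":0,"rx":0.0,"ry":0,"rz":0}]' >/dev/null;python3 -c "$G" &&
python3 -m jog '[{"grip":0.1,"dx":0.03,"dy":0,"dz":0,"rx":0,"ry":0,"rz":0},{"grip":0.1,"dx":0.05,"dy":0,"dz":0,"rx":0.0,"ry":0,"rz":0}]' >/dev/null;python3 -c "$G" &&
python3 -m jog '[{"grip":0.1,"dx":0.03,"dy":0,"dz":0,"rx":0,"ry":0,"rz":0},{"grip":0.1,"dx":0.05,"dy":0,"dz":0,"rx":0.0,"ry":0,"rz":0}]' >/dev/null;python3 -c "$G"
```

```text
t 8.1 depth mm 65.6 tip off y,z mm 0.5 -0.7 F tool [-19.   -1.3  -0.1] M [ 0.01 -0.03 -0.67] ang [ 0.0002 -0.0003 -0.0023] w 0.0206
t 8.1 depth mm 65.6 tip off y,z mm 0.5 -0.7 F tool [-19.   -1.3  -0.1] M [ 0.01 -0.03 -0.67] ang [ 0.0002 -0.0003 -0.0023] w 0.0206
t 8.1 depth mm 65.6 tip off y,z mm 0.5 -0.7 F tool [-19.   -1.3  -0.1] M [ 0.01 -0.03 -0.67] ang [ 0.0002 -0.0003 -0.0023] w 0.0206
t 8.1 depth mm 65.6 tip off y,z mm 0.5 -0.7 F tool [-19.   -1.3  -0.1] M [ 0.01 -0.03 -0.67] ang [ 0.0002 -0.0003 -0.0023] w 0.0206
```

```bash
python3 -m jog '[{"grip":0.1,"dx":0.0,"dy":0,"dz":0,"rx":0,"ry":0,"rz":0},{"grip":0.1,"dx":0.0,"dy":0,"dz":0,"rx":0.0,"ry":0,"rz":0}]' >/dev/null;python3 -c "from h import *;report()"
```

```text
t 8.3 depth mm 65.5 tip off y,z mm 0.5 -0.7 F tool [-10.9  -0.4   0.3] M [-0.03 -0.02 -0.52] ang [ 0.0003 -0.0004 -0.0023] w 0.0205
```

```bash
python3 -m jog '[{"grip":0.1,"dx":0.01,"dy":0,"dz":0,"rx":0,"ry":0,"rz":0},{"grip":0.1,"dx":0.01,"dy":0,"dz":0,"rx":0.0,"ry":0,"rz":0}]' >/dev/null;python3 -c "from h import *;report()"
```

```text
t 8.5 depth mm 65.6 tip off y,z mm 0.8 -1.0 F tool [-15.6  -0.6   0.7] M [ 0.02 -0.15 -0.66] ang [ 0.0003 -0.0007 -0.0028] w 0.0203
```

```bash
python3 -m jog '[{"grip":0.1,"dx":0.01,"dy":0,"dz":0,"rx":0,"ry":0,"rz":0},{"grip":0.1,"dx":0.01,"dy":0,"dz":0,"rx":0.0,"ry":0,"rz":0}]' >/dev/null;python3 -c "from h import *;report()"
```

```text
t 8.7 depth mm 65.7 tip off y,z mm 1.1 -1.2 F tool [-21.1  -1.    0.8] M [ 0.   -0.24 -0.78] ang [ 0.0003 -0.0009 -0.0033] w 0.0206
```

```bash
for i in 1 2; do python3 -m jog '[{"grip":0.1,"dx":0.0,"dy":0,"dz":0,"rx":0,"ry":0,"rz":0},{"grip":0.1,"dx":0.0,"dy":0,"dz":0,"rx":0.0,"ry":0,"rz":0},{"grip":0.1,"dx":0.0,"dy":0,"dz":0,"rx":0.0,"ry":0,"rz":0}]' >/dev/null;python3 -c "from h import *;report()"; done
```

```text
t 9.0 depth mm 65.7 tip off y,z mm 1.1 -1.2 F tool [-21.6  -1.9   1.1] M [ 0.   -0.26 -0.72] ang [ 0.0003 -0.0009 -0.0034] w 0.0208
t 9.3 depth mm 65.7 tip off y,z mm 1.0 -1.1 F tool [-22.2  -1.8   0.9] M [-0.03 -0.23 -0.79] ang [ 0.0003 -0.0008 -0.0033] w 0.0204
```

```bash
python3 -m jog '[{"grip":0.1,"dx":0.0,"dy":0,"dz":0,"rx":0,"ry":0,"rz":0},{"grip":0.1,"dx":0.0,"dy":0,"dz":0,"rx":0.0,"ry":0,"rz":0},{"grip":0.1,"dx":0.0,"dy":0,"dz":0,"rx":0.0,"ry":0,"rz":0}]' >/dev/null;python3 -c "from h import *;report()"
python3 -m jog '[{"grip":0.1,"dx":-0.1,"dy":0,"dz":0,"rx":0,"ry":0,"rz":0},{"grip":0.1,"dx":-0.3,"dy":0,"dz":0,"rx":0.0,"ry":0,"rz":0},{"grip":0.1,"dx":-0.6,"dy":0,"dz":0,"rx":0.0,"ry":0,"rz":0},{"grip":0.1,"dx":-0.9,"dy":0,"dz":0,"rx":0.0,"ry":0,"rz":0},{"grip":0.1,"dx":-1.2,"dy":0,"dz":0,"rx":0.0,"ry":0,"rz":0}]' >/dev/null;python3 -c "from h import *;report()"
python3 -m jog '[{"grip":0.1,"dx":-0.3,"dy":0,"dz":0,"rx":0,"ry":0,"rz":0},{"grip":0.1,"dx":-0.6,"dy":0,"dz":0,"rx":0.0,"ry":0,"rz":0},{"grip":0.1,"dx":-1.0,"dy":0,"dz":0,"rx":0.0,"ry":0,"rz":0},{"grip":0.1,"dx":-1.5,"dy":0,"dz":0,"rx":0.0,"ry":0,"rz":0},{"grip":0.1,"dx":-2.0,"dy":0,"dz":0,"rx":0.0,"ry":0,"rz":0}]' >/dev/null;python3 -c "from h import *
report()
x=np.array([0,0,-1.]);y=np.array([np.cos(YAW),np.sin(YAW),0]);Rt=R.from_matrix(np.c_[x,y,np.cross(x,y)])
print(go([.478,-.1305,.07+L+.03],Rt))"
```

```text
t 9.6 depth mm 65.7 tip off y,z mm 1.1 -1.1 F tool [-21.5   0.    0.7] M [ 0.03 -0.25 -0.74] ang [ 0.0003 -0.0008 -0.0033] w 0.0199
t 10.1 depth mm 17.7 tip off y,z mm -0.2 -0.0 F tool [ 1.3 -0.4 -0.5] M [ 0.04  0.03 -0.58] ang [ 0.0001  0.0005 -0.0012] w 0.0204
t 10.6 depth mm -62.4 tip off y,z mm -0.6 0.0 F tool [ 1.5 -0.1 -0.2] M [ 0.01  0.02 -0.55] ang [ 0.0003  0.0006 -0.0008] w 0.0202
(array([ 2.374, -1.092,  6.354]), array([ 1.000e-04,  6.000e-04, -4.371e-01]))
```

```bash
python3 -m jog '[{"grip":0.1,"dx":0.1,"dy":0,"dz":1.1,"rx":0,"ry":0,"rz":-0.08},{"grip":0.1,"dx":0.2,"dy":-0.1,"dz":2.2,"rx":0.0,"ry":0,"rz":-0.17},{"grip":0.1,"dx":0.3,"dy":-0.15,"dz":3.4,"rx":0.0,"ry":0,"rz":-0.26},{"grip":0.1,"dx":0.4,"dy":-0.2,"dz":4.6,"rx":0.0,"ry":0,"rz":-0.35},{"grip":0.1,"dx":0.56,"dy":-0.25,"dz":5.7,"rx":0.0,"ry":0,"rz":-0.437}]' >/dev/null
cat >> h.py <<'E'
def downR():
    x=np.array([0,0,-1.]);y=np.array([np.cos(YAW),np.sin(YAW),0]);return R.from_matrix(np.c_[x,y,np.cross(x,y)])
H=np.array([.478,-.1305,.07])
E
python3 -c "from h import *
print(go(H+[0,0,L+.03],downR()),observe()['clock'])"
```

```text
(array([ 2.003e+00, -1.000e-03,  6.070e-01]), array([-0.0003, -0.0007,  0.0013])) 11.1
```

```bash
python3 -m jog '[{"grip":0.1,"dx":0.4,"dy":0,"dz":0.61,"rx":0,"ry":0,"rz":0},{"grip":0.1,"dx":1.2,"dy":0,"dz":0.61,"rx":0.0,"ry":0,"rz":0},{"grip":0.1,"dx":2.0,"dy":0,"dz":0.61,"rx":0.0,"ry":0,"rz":0},{"grip":0.1,"dx":2.0,"dy":0,"dz":0.61,"rx":0.0,"ry":0,"rz":0},{"grip":0.1,"dx":2.0,"dy":0,"dz":0.61,"rx":0.0,"ry":0,"rz":0}]' >/dev/null
python3 - <<'E'
from h import *
s=observe();print(go(H+[0,0,L+.03],downR(),s),s["force"])
cw=camera_info("wrist");ca=camera_info("scene");cb=camera_info("side")
w=grab_frame("wrist");a=grab_frame("scene");b=grab_frame("side")
tip=s["position"]+toolR(s).apply([L,0,0])
im=np.zeros((600,800,3),np.uint8)
for k,(c,f) in enumerate(((cw,w),(ca,a),(cb,b))):
    p=proj(c,tip);q=proj(c,H);print(p.round(1),q.round(1))
    x0,y0=[int(v) for v in (p+q)/2-[50,37]]; print("origin",x0,y0)
    im[(k//2)*300:][:300,(k%2)*400:][:,:400]=cv2.resize(f[y0:y0+75,x0:x0+100],(400,300),interpolation=cv2.INTER_CUBIC)
q=proj(ca,M);x0,y0=int(q[0])-50,int(q[1])-15
im[300:,400:]=cv2.resize(a[y0:y0+75,x0:x0+100],(400,300),interpolation=cv2.INTER_CUBIC)
cv2.imwrite("pics/m5.png",im)
E
```

```text
(array([-0.   , -0.018,  0.052]), array([ 0.0003,  0.0002, -0.0004])) [ 0.37930605  0.15611049 -0.71128148]
[319.6 215.1] [318.7 210.9]
origin 269 175
[234.5 213.6] [236.  224.9]
origin 185 182
[390.2 228.9] [389.8 239.8]
origin 339 197
```

View pics/m5.png

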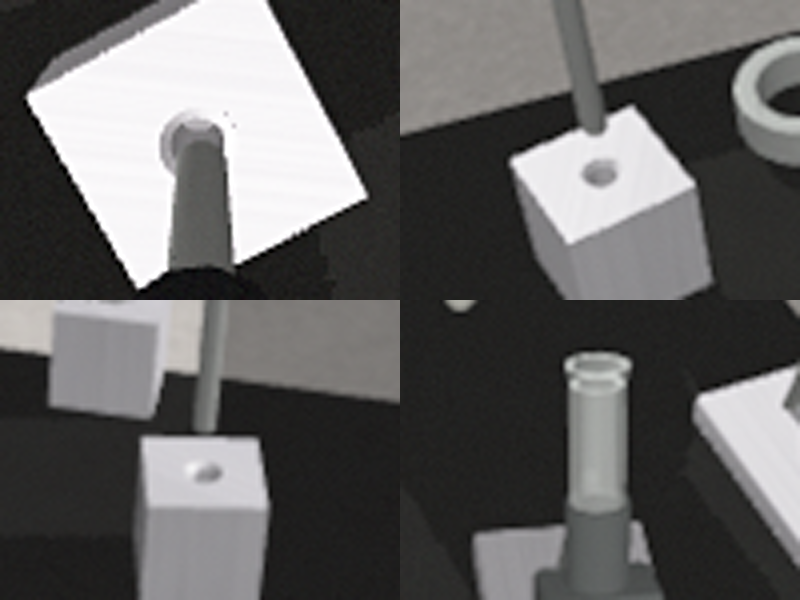

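The rod tip and hole are close to their predicted pixels: the hole is at scene (235.3,225.3), side (390.5,240.3) and wrist (317.4,210.5). The slug is no longer visible in the clear part of the tube, as it is now down inside the sleeve.

Run:
```python
from h import *
from scipy.optimize import least_squares
s=observe();tip=s["position"]+toolR(s).apply([L,0,0])
cs=[camera_info(n) for n in("wrist","scene","side")]
hole=[(317.5,210.5),(235.25,225.25),(390.5,240.25)];tp=[(319.3,215.1),(233.75,214),(390.5,229)]
f=lambda h:np.concatenate([(proj(c,[h[0],h[1],.07])-proj(c,tip)-np.array(a)+b) for c,a,b in zip(cs,hole,tp)])
r=least_squares(f,H[:2]);print(r.x,r.fun.round(2));h=np.array([*r.x,.07])
print(go(h+[0,0,L-.006],downR()))
```

```text
[ 0.47803538 -0.13047239] [ 0.    0.12  0.16  0.01 -0.03  0.11]
(array([ 0.915, -0.033,  0.05 ]), array([ 0.0001,  0.0006, -0.0027]))
```

```bash
python3 -m jog '[{"grip":0.1,"dx":0.2,"dy":-0.02,"dz":0.05,"rx":0,"ry":0,"rz":0},{"grip":0.1,"dx":0.5,"dy":-0.02,"dz":0.05,"rx":0.0,"ry":0,"rz":0},{"grip":0.1,"dx":0.65,"dy":-0.02,"dz":0.05,"rx":0.0,"ry":0,"rz":0},{"grip":0.1,"dx":0.8,"dy":-0.02,"dz":0.05,"rx":0.0,"ry":0,"rz":0},{"grip":0.1,"dx":0.9,"dy":-0.02,"dz":0.05,"rx":0.0,"ry":0,"rz":0}]' 
python3 -c "from h import *
s=observe();print(go(H+[0,0,L-.06],downR(),s),s['force'].round(1),s['moment'].round(2))"
```

```text
clock: 12.25
position: [0.4775, -0.1306, 0.2212]
tool_rot: [-0.567, 1.57, -2.417]
force: [-0.7, -0.2, -0.9]
grip_width: 0.0203
(array([ 1.304,  0.011, -0.007]), array([-0.0001,  0.0005,  0.0003])) [-0.7 -0.2 -0.9] [-0.02 -0.    0.03]
```

```bash
python3 -m jog '[{"grip":0.1,"dx":0.2,"dy":0.01,"dz":0,"rx":0,"ry":0,"rz":0},{"grip":0.1,"dx":0.4,"dy":0.01,"dz":0,"rx":0.0,"ry":0,"rz":0},{"grip":0.1,"dx":0.6,"dy":0.01,"dz":0,"rx":0.0,"ry":0,"rz":0},{"grip":0.1,"dx":0.8,"dy":0.01,"dz":0,"rx":0.0,"ry":0,"rz":0},{"grip":0.1,"dx":1.0,"dy":0.01,"dz":0,"rx":0.0,"ry":0,"rz":0}]' 
python3 -m jog '[{"grip":0.1,"dx":0.06,"dy":0,"dz":0,"rx":0,"ry":0,"rz":0},{"grip":0.1,"dx":0.12,"dy":0,"dz":0,"rx":0.0,"ry":0,"rz":0},{"grip":0.1,"dx":0.18,"dy":0,"dz":0,"rx":0.0,"ry":0,"rz":0},{"grip":0.1,"dx":0.22,"dy":0,"dz":0,"rx":0.0,"ry":0,"rz":0}]'
```

```text
clock: 12.75
position: [0.478, -0.1308, 0.1812]
tool_rot: [0.4, 1.57, -1.451]
force: [-0.0, -0.1, -0.9]
grip_width: 0.0206
clock: 13.15
position: [0.4781, -0.1309, 0.173]
tool_rot: [0.642, 1.57, -1.209]
force: [-0.5, 1.1, -1.3]
grip_width: 0.0206
```

```bash
python3 -m jog '[{"grip":0.1,"dx":0.03,"dy":0,"dz":0,"rx":0,"ry":0,"rz":0},{"grip":0.1,"dx":0.06,"dy":0,"dz":0,"rx":0.0,"ry":0,"rz":0},{"grip":0.1,"dx":0.06,"dy":0,"dz":0,"rx":0.0,"ry":0,"rz":0}]'
python3 -m jog '[{"grip":0.1,"dx":0.02,"dy":0,"dz":0,"rx":0,"ry":0,"rz":0},{"grip":0.1,"dx":0.03,"dy":0,"dz":0,"rx":0.0,"ry":0,"rz":0},{"grip":0.1,"dx":0.03,"dy":0,"dz":0,"rx":0.0,"ry":0,"rz":0}]'
```

```text
clock: 13.45
position: [0.478, -0.1309, 0.1706]
tool_rot: [0.453, 1.57, -1.398]
force: [0.1, -0.5, -1.0]
grip_width: 0.0205
clock: 13.75
position: [0.4783, -0.1309, 0.1697]
tool_rot: [0.975, 1.57, -0.875]
force: [0.2, -0.8, 3.7]
grip_width: 0.0202
```

The rod touches bottom at TCP z 0.1697, the same height as when it was grasped. I'm releasing it now.

```bash
python3 -m jog '[{"grip":0.4,"dx":0,"dy":0,"dz":0,"rx":0,"ry":0,"rz":0},{"grip":0.6,"dx":0,"dy":0,"dz":0,"rx":0.0,"ry":0,"rz":0},{"grip":0.8,"dx":0,"dy":0,"dz":0,"rx":0.0,"ry":0,"rz":0},{"grip":0.8,"dx":0,"dy":0,"dz":0,"rx":0.0,"ry":0,"rz":0},{"grip":0.8,"dx":0,"dy":0,"dz":0,"rx":0.0,"ry":0,"rz":0}]'
python3 -m jog '[{"grip":0.8,"dx":-0.4,"dy":0,"dz":0,"rx":0,"ry":0,"rz":0},{"grip":0.8,"dx":-1.0,"dy":0,"dz":0,"rx":0.0,"ry":0,"rz":0},{"grip":0.8,"dx":-2,"dy":0,"dz":0,"rx":0.0,"ry":0,"rz":0},{"grip":0.8,"dx":-3,"dy":0,"dz":0,"rx":0.0,"ry":0,"rz":0},{"grip":0.8,"dx":-3.5,"dy":0,"dz":0,"rx":0.0,"ry":0,"rz":0}]'
python3 -m jog '[{"grip":0.8,"dx":0,"dy":0,"dz":0.5,"rx":0,"ry":0,"rz":0},{"grip":0.8,"dx":0,"dy":0,"dz":1.5,"rx":0,"ry":0,"rz":0},{"grip":0.8,"dx":0,"dy":0,"dz":2.5,"rx":0,"ry":0,"rz":0},{"grip":0.8,"dx":0,"dy":0,"dz":2.5,"rx":0,"ry":0,"rz":0},{"grip":0.8,"dx":0,"dy":0,"dz":2.5,"rx":0,"ry":0,"rz":0}]'
python3 - <<'E'
from h import *
a=grab_frame("scene");b=grab_frame("side")
im=np.zeros((600,800,3),np.uint8)
im[:,:400]=cv2.resize(a[130:430,150:350],(400,600));im[:,400:]=cv2.resize(b[150:450,240:440],(400,600))
cv2.imwrite("pics/m6.png",im)
for c in("scene","side"):
    print(c,[proj(camera_info(c),[.478,-.1305,z]).round(1).tolist() for z in(.19,.135,.07)])
E
```

```text
clock: 14.25
position: [0.4781, -0.1308, 0.1695]
tool_rot: [0.442, 1.57, -1.408]
force: [-0.3, -0.5, 0.5]
grip_width: 0.0681
clock: 14.75
position: [0.4787, -0.1307, 0.3126]
tool_rot: [1.397, 1.567, -0.453]
force: [0.1, 0.3, -0.7]
grip_width: 0.0683
clock: 15.25
position: [0.4502, -0.2274, 0.3094]
tool_rot: [0.338, 1.57, -1.514]
force: [0.8, 1.6, 0.1]
grip_width: 0.0686
scene [[224.6, 174.5], [230.2, 199.0], [236.0, 224.9]]
side [[394.4, 192.2], [392.2, 214.8], [389.8, 239.8]]
```

View pics/m6.png

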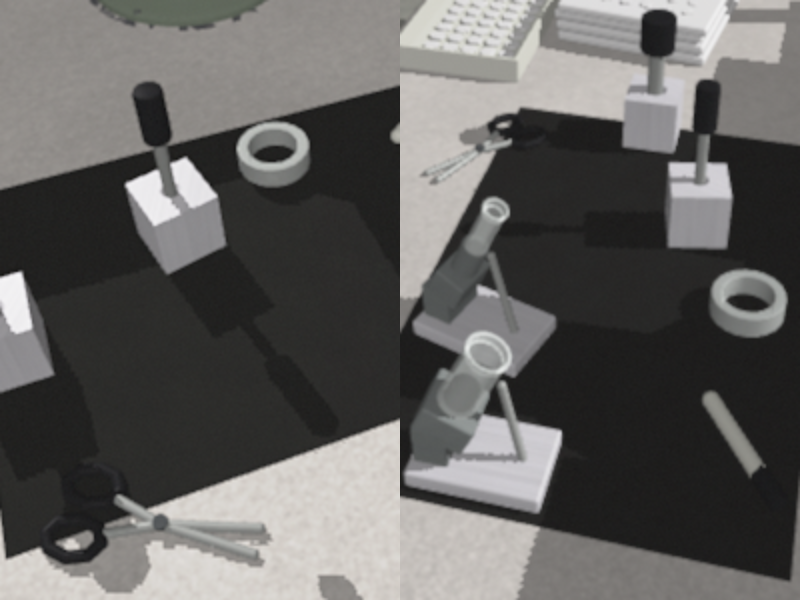

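The rod is back upright, with its top at scene (223.5,174.5) and side (394,193). That matches both the starting pixels and the prediction for a top height of 0.19 m.

```bash
python3 -c "from workcell import *;print(abs(observe()['qd']).max());print(job_done())"
```

```text
0.011785103973675048
the job is handed in; nothing more can be done
None
```

I pressed the slug down onto the packed pieces, put the slim rod back in its stand, and handed the job in at about 15.4 s of the 70 s allowed.

- **Pressing:** The slug moved with about 7 N of drag. It stopped solidly with the rod tip about 65.7 mm below the mouth, a slug value of about 0.046. I held 21–22 N there for about 0.9 s with side forces of 2 N or less. The first contact read 19 N, then eased to 11 N before I built it up to the hold.
- **Returning the rod:** It touched bottom in the stand at the same tool height as when I grasped it (0.1697 m against 0.1694 m). The final scene and side pictures show it upright, with its top within about 1 px of the expected spot and the gripper clear of it.
- **Other things on the bench:** The tool never went near the thick rod, wide tube, tape, scissors, jar or marker. The final picture shows most of them as they were; the jar was out of its frame.
- **Checks that disagreed:**
  - The gripper opening read 20–22 mm on the 26 mm handle. I took this as the pads giving under the grip, and the rod did not slip.
  - The tip drifted about 1 mm sideways under the full push, with no notable side force.
  - My first move commands were refused until every row listed all its keys.

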